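# Load the drive cartridge from the desk tray into the empty dock

## Task

Find the full-length drive cartridge among the odds and ends in the desk tray, lift it out, and slide it nose first into the bay of the dock that is still empty. Push it fully home, so that its raised bezel sits flush against the dock's front, and leave the other things in the tray lying where they are.

Things in the scene. Friction and masses are not known exactly. Their poses are not given: they have to be found in the camera images.
- drive: the full-length cartridge: flat aluminium bar 100 long (x), 36 wide (y), 14 mm thick, grey strip on top; across its rear (-x) end a black upright bezel 14 thick, 36 wide, 24 mm tall, underside level with the bar's. 0.12 kg. Lies flat, bezel end roughly towards the robot. Origin: centre of the bar's underside; x points to the nose (nose at x=+50, bezel inner face -50, outer face -64 mm), z up
- drive_nose (a point): centre of the cartridge's nose face (leading end), 7 mm above its underside; axes as the cartridge
- drive_bezel (a point): centre of the outer face of the cartridge's bezel, where one pushes it; 12 mm above its underside; axes as the cartridge
- dock: the empty dock, fixed: aluminium housing 115 deep, 66 wide, 37.5 mm tall, dark strip on top; before its front a landing shelf 70 long, 66 wide, 12 mm high, level with the bay floor. Bay: horizontal slot 39 wide, 17.5 high, 105 mm deep, mouth flared to 51 wide over the first 20 mm. Origin on the desk under the mouth's middle, in the front's plane; x points into the bay, z up
- dock_mouth (a point): middle of the empty bay's mouth, on the bay floor (12 mm above the desk), in the plane of the housing's front; x points into the bay, z up. A cartridge is home when its bezel's inner face meets the housing's front above the mouth
- full_dock: an identical dock that already holds a cartridge (its black bezel stands against the front); same origin and axes as the empty dock. It may stand left or right of the empty one
- tray: desk tray, grey plastic, fixed: 260 mm (x) by 330 mm (y) outside, walls 4 mm thick and 42 mm tall, floor 4 mm thick; origin at the centre of its underside
- blank: a blanking cartridge in the tray: same section and bezel as the drive cartridge, but its bar is only 45 mm long (59 mm in all). Not the one wanted. Origin: centre of the bar's underside
- power_bank: aluminium power bank in the tray, 92 x 56 x 20 mm, no bezel; origin: centre of underside
- hub: aluminium socket strip in the far side of the tray, 26 x 160 x 14 mm with four dark ports, no bezel, lies along the tray's y; origin: centre of underside
- tape: roll of tape lying flat in the tray's near side, outside diameter 46 mm, 18 mm tall; origin: centre of underside
- eraser: eraser in the tray's near side, 20 x 45 x 12 mm; origin: centre of underside
- notes: pad of paper notes in the tray's near side, 40 x 40 x 16 mm; origin: centre of underside

How it is judged:
On the way, in this order (a step that is already met when the one before it is completed fails the run):
1. the drive cartridge has been lifted clear of the tray's rim (height (world z) of drive above 0.046 m), for 0.1 s.
2. the cartridge's nose is at least 10 mm inside the empty dock's bay (x of drive_nose in the frame of dock_mouth above 0.01 m and y of drive_nose in the frame of dock_mouth between -0.008 and 0.008 m and z of drive_nose in the frame of dock_mouth between -0.004 and 0.02 m), for 0.1 s.
At the end, for the whole second after the job is handed in: The drive cartridge lies at rest in the bay of the dock that was empty, nose first, right way up, its bezel within 3 mm of the dock's front; the six other things of the tray are within 50 mm of where they were (x of drive_bezel in the frame of dock_mouth between -0.017 and 0 m and y of drive_bezel in the frame of dock_mouth between -0.008 and 0.008 m and z of drive_bezel in the frame of dock_mouth between -0.004 and 0.02 m and x of drive_nose in the frame of dock_mouth above 0.08 m and angle between the x axis of drive and the x axis of dock, either way round below 0.08 rad and angle between drive's own z axis and vertical below 0.1 rad and linear speed of drive below 0.01 m/s and distance of each of power_bank, blank, hub, tape, eraser, notes from where it was at the start of the episode below 0.05 m); the robot touches nothing.
It fails at once if another thing in the tray is shoved or carried more than 50 mm (distance of any of power_bank, blank, hub, tape, eraser, notes from where it was at the start of the episode above 0.05 m).
It also fails if it takes over 51 s, if anything falls off the work surface, if the arm or the gripper's body presses on something with over 40 N, if the wrist force passes 120 N, or if a joint passes its speed limit or range.

## Robot

A 7-joint arm with a two-finger parallel gripper is mounted at the origin on the work surface. World frame = base frame: x ahead of the robot, y to its left, z up, the work surface at z = 0. Lengths are in m, angles in rad, forces in N, time in s.
With the tool pointing down it reaches from about 0.4 to 0.9 m from the base axis. Payload 5.5 kg.
Tool frame: the origin (TCP) lies at the very end of the fingers, on their centre line; the grasp point (between the pads) lies 19 mm behind it; z points along the fingers, y is the line along which they close (so a half turn about z gives the same grasp; the last joint's range is limited). The gripper opens to 92 mm and grips with 3 to 60 N. Pads are 19 mm wide; open, the fingers measure 130 mm over their backs; the gripper's body (75 mm by 190 mm) begins 47 mm behind the grasp point.
Start: joints at [-0.984, 0.501, -0.427, 1.55, 0.221, 1.138, -0.21], TCP at [0.207, 0.616, 0.227] pointing down, gripper open.
Joint ranges: [-2.88, 2.88], [-0.31, 2.03], [-1.54, 1.56], [0.2, 2.42], [-1.41, 4.55], [0.19, 2.02], [-2.57, 2.57]. Speed limits (rad/s): [2.57, 2.57, 3.14, 3.14, 3.14, 3.14, 3.14].

## Interface

Orientations are given as [roll, pitch, yaw] about the fixed x, y, z axes, in that order (R = Rz(yaw) Ry(pitch) Rx(roll)).
In Python, from workcell import * gives the robot as it stands.
- The arm moves only by the shell command python3 -m inch 'ROWS' [OPENING]. ROWS is a JSON object of lists of equal length, an entry for each row: "xyz": the shift along the world's x, y, z in cm, a list of three; "delta_rot": the turn, a rotation vector about the world's x, y, z in rad, a list of three. In form: {"xyz": [[dx, dy, dz], ...], "delta_rot": [[wx, wy, wz], ...]}. A call has 1 to 10 rows; each row shifts and turns the commanded pose from where the row before left it; what a row does not reach is not made up. A row lasts 1/8 s, in which the tool goes at most 62.5 mm and 10.7 degrees, less where a joint would pass 70% of its speed; a pose out of reach is approached as far as the arm can. A call is refused whole if a number of a shift passes 6.25 or a number of a turn 0.188, either way. A call with a gripper value outside its range is refused whole. OPENING is the opening, from 0 (shut) to 1 (fully open), set as the call begins (- or left out, the last holds). The fingers move at their own pace and stop on an object; the grip force is fixed at half the most. Time passes only in rows, so rows that do not move let the fingers close. It gives the time, the measured TCP pose, the force, the opening and the grip force at its end, in the units of the state.
- read_state(): the state, without advancing time (a new reading comes with each control period).
- grab_frame(name): name is "scene" or "top"; returns a dict with "pixels" (420x560x3 uint8, red, green, blue), "depth" (420x560 float32, m along the optical axis (not along the pixel's ray), 0 where there is no reading), "intrinsics" (3x3 intrinsics, pixels), "rvec" (rotation vector, rad) and "tvec" (3), from world to camera coordinates, as OpenCV has them. Camera axes: x right, y down, z forward; pixel columns grow to the right and rows downward; lengths in m; the calibration is good to about 2 mm. A picture is of the moment at which its call begins.
- hand_in(): hands the job in; it is judged then, once.
Trained networks look in a picture, given as the dict that the camera call returned (one of the last four; its "shot" number tells which), for a name from the list of things; names that differ only in an ending like _2 or _b are one class to them, and where a whole thing is asked for, a point or a joint stands for the part that bears it (a point fixed in the world has none). Each returns a list of dicts, best first, with "conf" (0 to 1); they miss things now and then, are a little off and sometimes report something else, mostly with a low value. They report only what shows in the picture. A call takes as long as a camera call.
- masks_of(picture, label): "region" (420x560 bool, what is visible of it) and "bbox" ([left, top, right, bottom] in pixels, round what is visible of it).
The state is a dict: "time": time; "joints": joint angles; "qd": joint speeds; "joint_torque": joint torques, N m; "tool_pos": TCP position; "tool_rot": TCP orientation; "contact_force": force on the tool from outside, world axes, zero at the start; "moment": the same for the moment, N m; "grip_width": finger opening in m; "grip_force": force on a finger pad.
Only numpy, scipy, OpenCV 4.12 (cv2) and the standard library are available. Lean on these libraries where they do the work, as an engineer would, in place of code of your own. Each camera call takes 0.05 s, during which the arm holds its last target. There are 200 camera calls.

## Working session

There is one attempt and no reset: what is moved stays moved. The work goes in short steps, Python scripts to look and compute and a shell command to move; the robot and the scene stay as the last step left them, time stands still between calls to the robot, and variables do not carry over. Pictures are saved under pics/ and viewed, at most 10 in all, crops included, and the job is handed in when it is done.

```bash
mkdir -p pics; cat > h.py <<'E'
from workcell import *
import numpy as np, cv2
def cloud(f):
    K=np.array(f["intrinsics"]);R=cv2.Rodrigues(np.array(f["rvec"],float))[0];t=np.array(f["tvec"],float).ravel()
    v,u=np.indices(f["depth"].shape);d=f["depth"]
    p=np.stack([(u-K[0,2])/K[0,0]*d,(v-K[1,2])/K[1,1]*d,d],-1)
    return (p-t)@R
def save(f,n): cv2.imwrite("pics/"+n,f["pixels"][...,::-1])
def rep(f,name,k=2):
    P=cloud(f)
    for m in masks_of(f,name)[:k]:
        r=m["region"]&(f["depth"]>0);q=P[r]
        if len(q)<5: continue
        (c,s,a)=cv2.minAreaRect((q[:,:2]*1000).astype(np.float32))
        print(name,round(m["conf"],2),m["bbox"],"c",np.round(c,1),"s",np.round(s,1),"a",round(a,1),"z",np.round(np.percentile(q[:,2],[2,50,98])*1000,1))
E
python3 - <<'E'
from h import *
for n in("top","scene"):
    f=grab_frame(n);save(f,n+"0.png")
    for o in "drive dock full_dock blank tray power_bank hub tape eraser notes".split():rep(f,o)
s=read_state();print(s["time"],s["tool_pos"],s["tool_rot"])
E
```

```text
drive 0.98 [188.9, 186.2, 220.8, 233.4] c [506.4 229.7] s [114.5  38.7] a 15.8 z [ 9.2 19.2 30.8]
drive 0.31 [232.8, 191.5, 253.6, 216.2] c [520.2 138.5] s [40.2 60.2] a 70.7 z [ 6.4 19.7 31. ]
dock 0.6 [321.9, 126.8, 356.6, 204.6] c [ 615.1 -114.6] s [ 73.7 202.7] a 85.6 z [ 2.1 36.5 42.4]
dock 0.2 [130.0, 148.1, 277.6, 273.4] c [505.  239.3] s [275.8 347.1] a 7.3 z [ 0.8  5.5 43.8]
full_dock 0.87 [386.8, 149.6, 427.7, 221.2] c [ 561.5 -287.6] s [ 80.4 198.1] a 79.1 z [ 3.2 36.8 42.4]
blank 0.7 [231.4, 187.9, 248.6, 215.0] c [519.6 137.6] s [37.6 59.4] a 73.0 z [11.2 19.8 31.1]
tray 0.76 [129.3, 151.3, 275.9, 272.7] c [503.2 240.5] s [276.9 350.4] a 6.9 z [ 0.8  5.5 43.8]
power_bank 0.72 [146.6, 195.6, 177.9, 228.5] c [494.6 329.9] s [92.5 61.8] a 13.3 z [ 7.8 24.6 28.7]
hub 0.94 [173.2, 158.5, 239.2, 178.5] c [605.5 224. ] s [ 30.4 159.3] a 8.9 z [ 8.6 18.7 23.2]
tape 0.74 [237.8, 237.2, 257.9, 249.3] c [415.  121.3] s [22.2 45. ] a 16.5 z [13.3 17.5 21. ]
eraser 0.73 [237.2, 238.6, 260.6, 252.2] c [414.1 121.7] s [25.  47.3] a 15.4 z [ 3.  17.  20.9]
notes 0.85 [195.4, 239.5, 208.
[... 722 characters left out ...]
 358.5] a 7.6 z [ 1.4  4.2 41.7]
power_bank 0.57 [380.4, 281.5, 431.2, 339.6] c [495.  327.9] s [92.8 56.9] a 12.5 z [ 8.9 23.3 25.4]
hub 0.61 [326.2, 246.9, 374.0, 310.4] c [495.9 224.6] s [136.6  40.7] a 15.7 z [ 3.7 17.6 28.1]
hub 0.59 [272.7, 281.8, 360.0, 339.7] c [596.8 223.7] s [ 31.8 159.3] a 7.3 z [15.1 17.6 19.5]
tape 0.69 [427.1, 256.1, 455.0, 283.1] c [383.1 335. ] s [48.3 48.5] a 84.6 z [ 4.7 20.1 23.1]
eraser 0.78 [328.2, 214.7, 349.3, 230.2] c [413.3 121.8] s [21.9 43.8] a 16.5 z [ 4.6 15.  17.4]
notes 0.63 [375.0, 232.5, 399.3, 262.8] c [399.3 234.1] s [42.5 40.4] a 8.2 z [ 3.9 19.  21.1]
1.1 [0.20678935 0.61624934 0.22674264] [ 3.14153012e+00 -3.86461416e-05  2.81779439e+00]
```

```bash
python3 - <<'E'
import cv2,numpy as np
a=cv2.imread("pics/top0.png")[110:290,120:440];cv2.imwrite("pics/t.png",cv2.resize(a,(800,450),interpolation=cv2.INTER_CUBIC))
a=cv2.imread("pics/scene0.png")[140:400,110:490];cv2.imwrite("pics/s.png",cv2.resize(a,(798,546),interpolation=cv2.INTER_CUBIC))
E
```

```text
(no output)
```

View pics/t.png

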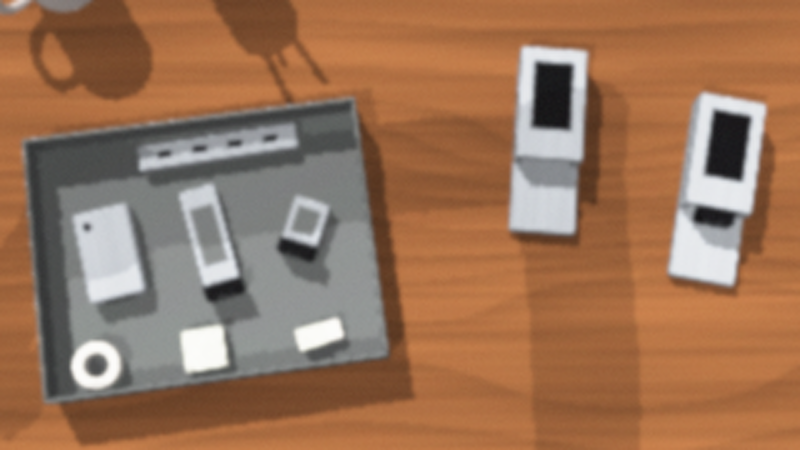

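View pics/s.png

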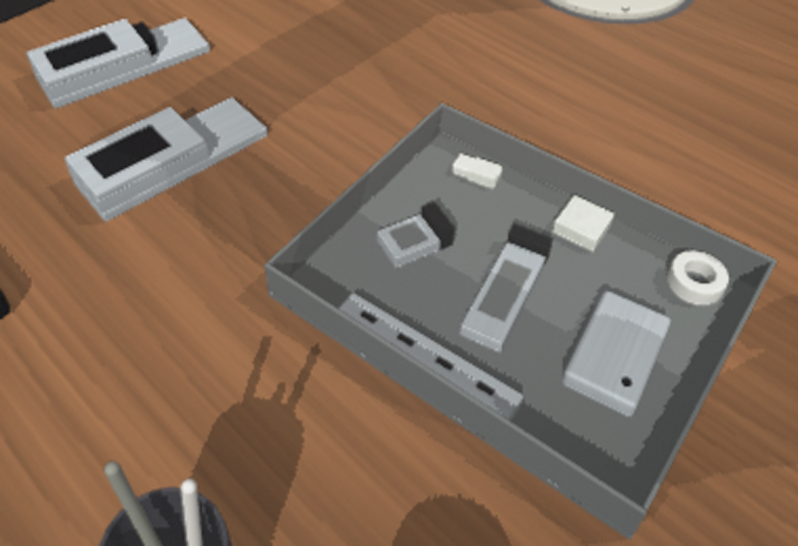

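The top crop shows the drive at about (212,240) with its black bezel toward the robot. The left dock at (550,140) has no bezel, so it's the empty one. The right dock at (715,190) is occupied, and the scene crop agrees. Next I'll refine the dock and drive poses.

```bash
cat > fit.py <<'E'
from h import *
def rect(q):
    (c,s,a)=cv2.minAreaRect((q[:,:2]*1000).astype(np.float32));return np.round(c,1),np.round(s,1),round(a,2),len(q),round(np.median(q[:,2])*1000,1)
if __name__=="__main__":
  for n in("top","scene"):
    f=grab_frame(n);P=cloud(f);ok=f["depth"]>0
    near=ok&(abs(P[...,0]-.61)<.16)&(abs(P[...,1]+.12)<.09)
    z=P[...,2]
    for nm,lo,hi in(("housing",.031,.045),("shelf",.007,.018)):
        m=(near&(z>lo)&(z<hi)).astype(np.uint8)
        m=cv2.morphologyEx(m,cv2.MORPH_OPEN,np.ones((3,3),np.uint8))
        k,l,st,_=cv2.connectedComponentsWithStats(m,connectivity=4)
        if k>1:
            i=1+np.argmax(st[1:,4]);print(n,nm,*rect(P[l==i]))
    m=masks_of(f,"drive")[0]["region"]&ok
    for nm,lo,hi in(("bar",.013,.022),("bezel",.0235,.035)):
        q=P[m&(z>lo)&(z<hi)];print(n,nm,*rect(q))
    g=ok&(abs(P[...,0]-.5)<.05)&(abs(P[...,1])<.03)
    print("desk z",np.median(z[g]))
E
python3 fit.py
```

```text
top housing [ 643.1 -113. ] [ 66.5 117.4] 85.14 1166 38.9
top shelf [ 553.2 -106. ] [66.2 76.2] 84.76 734 13.0
top bar [506.6 228.8] [114.7  36.3] 16.44 541 18.8
top bezel [504.  226.8] [109.   35.9] 14.87 95 28.3
desk z 0.001163269105173403
scene housing [ 641.7 -112.5] [ 69.3 115. ] 85.08 1406 37.0
scene shelf [ 606.6 -107.4] [ 66.6 185.1] 86.74 794 11.4
scene bar [511.7 230.8] [103.   36.6] 16.47 1035 17.7
scene bezel [457.5 215.2] [16.1 35.6] 17.03 134 27.4
desk z -0.0005336323093723823
```

```bash
python3 -m inch '{"xyz":[[2.87,-3.91,-1.2],[2.87,-3.91,-1.2],[2.87,-3.91,-1.2],[2.87,-3.91,-1.2],[2.87,-3.91,-1.2],[2.87,-3.91,-1.2],[2.87,-3.91,-1.2],[2.87,-3.91,-1.2],[2.87,-3.91,-1.2],[2.87,-3.91,-1.2]],"delta_rot":[[0,0,0.061],[0,0,0.061],[0,0,0.061],[0,0,0.061],[0,0,0.061],[0,0,0.061],[0,0,0.061],[0,0,0.061],[0,0,0.061],[0,0,0.061]]}' 0.6
python3 -m inch '{"xyz":[[0,0,0],[0,0,0]],"delta_rot":[[0,0,0],[0,0,0]]}'
```

```text
time: 2.55
tool_pos: [0.4949, 0.2241, 0.1067]
tool_rot: [3.141, 0.001, -2.853]
contact_force: [0.1, 1.4, 0.7]
grip_width: 0.0547
grip_force: 0.0
time: 2.8
tool_pos: [0.4937, 0.2256, 0.1068]
tool_rot: [3.141, -0.0, -2.856]
contact_force: [-0.1, 1.5, 0.6]
grip_width: 0.0553
grip_force: 0.0
```

```bash
python3 -m inch '{"xyz":[[0,0,-2],[0,0,-2],[0,0,-2],[0,0,-2],[0,0,-1],[0,0,-0.6],[0,0,-0.3],[0,0,0]],"delta_rot":[[0,0,0],[0,0,0],[0,0,0],[0,0,0],[0,0,0],[0,0,0],[0,0,0],[0,0,0]]}'
python3 -m inch '{"xyz":[[0,0,0],[0,0,0],[0,0,0],[0,0,0],[0,0,0]],"delta_rot":[[0,0,0],[0,0,0],[0,0,0],[0,0,0],[0,0,0]]}' 0
```

```text
time: 3.8
tool_pos: [0.494, 0.2253, 0.0079]
tool_rot: [3.142, 0.0, -2.856]
contact_force: [-0.5, -1.4, 0.5]
grip_width: 0.0551
grip_force: 0.0
time: 4.42
tool_pos: [0.494, 0.2253, 0.008]
tool_rot: [-3.142, 0.0, -2.855]
contact_force: [-0.6, -0.1, 5.0]
grip_width: 0.0356
grip_force: 30.0
```

```bash
python3 -m inch '{"xyz":[[0,0,0.5],[0,0,1],[0,0,2],[0,0,2],[0,0,2],[0,0,1.5],[0,0,1],[0,0,0],[0,0,0],[0,0,0]],"delta_rot":[[0,0,0],[0,0,0],[0,0,0],[0,0,0],[0,0,0],[0,0,0],[0,0,0],[0,0,0],[0,0,0],[0,0,0]]}'
python3 -m inch '{"xyz":[[-0.04,-2,0],[-0.04,-3,0],[-0.04,-4,0],[-0.04,-4,0],[-0.04,-4,0],[-0.04,-4,0],[-0.04,-4,0],[-0.04,-4,0],[-0.02,-2.5,0],[0,-1,0]],"delta_rot":[[0,0,-0.02],[0,0,-0.03],[0,0,-0.05],[0,0,-0.05],[0,0,-0.05],[0,0,-0.05],[0,0,-0.05],[0,0,-0.04],[0,0,-0.03],[0,0,0]]}'
python3 -m inch '{"xyz":[[0,0,0],[0,0,0],[0,0,0]],"delta_rot":[[0,0,0],[0,0,0],[0,0,0]]}'
python3 - <<'E'
from h import *
for n in("top","scene"):
    f=grab_frame(n);save(f,n+"1.png");rep(f,"drive",1)
    P=cloud(f);m=masks_of(f,"drive")[0]["region"]&(f["depth"]>0);q=P[m];print(np.round(np.percentile(q[:,2],[5,30,50,80,98])*1e3))
E
```

```text
time: 5.68
tool_pos: [0.4932, 0.225, 0.107]
tool_rot: [-3.142, -0.001, -2.855]
contact_force: [-0.3, -1.1, -0.6]
grip_width: 0.0355
grip_force: 30.0
time: 6.92
tool_pos: [0.4898, -0.1017, 0.1076]
tool_rot: [-3.141, -0.001, 3.055]
contact_force: [-0.3, -0.1, -1.3]
grip_width: 0.0353
grip_force: 30.0
time: 7.3
tool_pos: [0.4905, -0.0982, 0.1077]
tool_rot: [3.141, -0.0, 3.06]
contact_force: [0.7, 0.8, -1.6]
grip_width: 0.0359
grip_force: 30.0
drive 0.65 [328.3, 179.9, 349.3, 228.2] c [500.1 -97.8] s [ 38. 108.] a 82.2 z [  2.5 126.7 132.3]
[109. 120. 127. 129. 132.]
drive 0.92 [199.4, 145.0, 259.3, 170.4] c [ 471.6 -117.6] s [183.8  93.2] a 32.1 z [104.5 116.5 118.7]
[106. 114. 117. 118. 119.]
```

```bash
cat > chk.py <<'E'
from h import *
O=np.array([585.2,-107.9]);a=np.radians(-4.9);X=np.array([np.cos(a),np.sin(a)]);Y=np.array([-X[1],X[0]])
if __name__=="__main__":
  T=np.array(read_state()["tool_pos"])*1e3
  print("tcp dock",(T[:2]-O)@X,(T[:2]-O)@Y,T[2])
  for n in("top","scene"):
    f=grab_frame(n);P=cloud(f)*1e3;m=masks_of(f,"drive")[0]["region"]&(f["depth"]>0)
    q=P[m];q=q[q[:,2]>T[2]-5];q[:,:2]-=O;x=q[:,:2]@X;y=q[:,:2]@Y
    s=abs(y)<25;x,y,z=x[s],y[s],q[s,2]
    for lo in range(-150,-15,10):
        k=(x>=lo)&(x<lo+10)
        if k.sum()>8: print(n,lo,k.sum(),np.round([np.median(z[k]),*np.percentile(y[k],[2,98])],1))
E
python3 chk.py
python3 - <<'E'
import cv2
a=cv2.imread("pics/scene1.png")[110:270,120:340];cv2.imwrite("pics/s1.png",cv2.resize(a,(770,560),interpolation=cv2.INTER_CUBIC))
E
```

```text
tcp dock -95.1211641826304 0.23594415833369106 107.77542476283729
top -140 90 [128.4 -17.8  18.6]
top -130 60 [126.6 -17.2  18.4]
top -120 28 [118.8 -14.6  10.1]
top -40 10 [118.2  13.8  18.4]
scene -140 21 [110.8  16.5  19.2]
scene -130 18 [112.1  16.1  18.7]
scene -100 20 [117.5 -14.2   4.6]
scene -90 46 [117.4 -13.8  18.1]
scene -80 63 [117.  -11.2  18.8]
scene -70 69 [117.1 -12.6  18.6]
scene -60 73 [117.  -16.5  19.1]
scene -50 86 [116.6 -15.6  19.2]
scene -40 74 [116.3 -15.5  18.3]
scene -30 62 [113.4 -12.3  18.5]
```

View pics/s1.png

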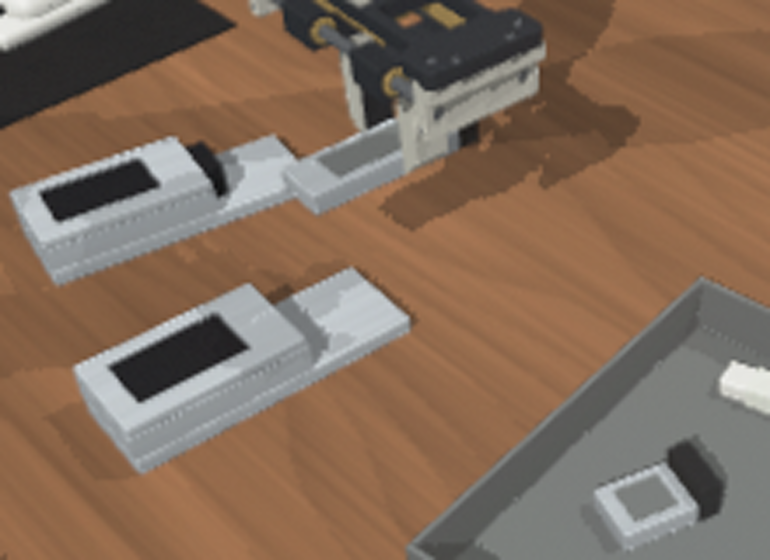

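The drive is held level to within about 1° and sits about 0.5 mm off the bay axis, with its nose about 25 mm before the mouth. I'll lower it to the shelf.

```bash
python3 -m inch '{"xyz":[[0,0,-1],[0,0,-2],[0,0,-2],[0,0,-2],[0,0,-1],[0,0,-0.5],[0,0,-0.3],[0,0,-0.2],[0,0,0]],"delta_rot":[[0,0,0],[0,0,0],[0,0,0],[0,0,0],[0,0,0],[0,0,0],[0,0,0],[0,0,0],[0,0,0]]}'
python3 chk.py | head -1
```

```text
time: 8.93
tool_pos: [0.4906, -0.0998, 0.018]
tool_rot: [-3.142, 0.0, 3.058]
contact_force: [0.1, 0.2, -0.9]
grip_width: 0.0356
grip_force: 30.0
tcp dock -94.93809651010903 -0.04347324303977716 18.00660217230995
```

```bash
python3 -m inch '{"xyz":[[1.0,-0.085,-0.1],[1.0,-0.085,0],[0.8,-0.068,0],[0.6,-0.051,0],[0.6,-0.051,0],[0,0,0]],"delta_rot":[[0,0,0],[0,0,0],[0,0,0],[0,0,0],[0,0,0],[0,0,0]]}'
python3 -m inch '{"xyz":[[0.6,-0.051,0],[0.6,-0.051,0],[0.6,-0.051,0],[0.6,-0.051,0],[0.6,-0.051,0],[0,0,0]],"delta_rot":[[0,0,0],[0,0,0],[0,0,0],[0,0,0],[0,0,0],[0,0,0]]}'; python3 chk.py|head -1
```

```text
time: 9.88
tool_pos: [0.5308, -0.1032, 0.0167]
tool_rot: [3.142, 0.0, 3.058]
contact_force: [0.0, -0.1, -2.0]
grip_width: 0.036
grip_force: 30.0
time: 10.62
tool_pos: [0.561, -0.1057, 0.0168]
tool_rot: [3.142, 0.001, 3.058]
contact_force: [-0.3, 0.3, -0.6]
grip_width: 0.0355
grip_force: 30.0
tcp dock -24.28143299394079 0.11333036237224939 16.76156334799177
```

```bash
python3 -m inch '{"xyz":[[0.6,-0.051,0],[0,0,-0.05],[0,0,0]],"delta_rot":[[0,0,0],[0,0,0],[0,0,0]]}'
python3 -m inch '{"xyz":[[0,0,0],[0,0,0],[0,0,0],[0,0,1],[0,0,2],[0,0,2]],"delta_rot":[[0,0,0],[0,0,0],[0,0,0],[0,0,0],[0,0,0],[0,0,0]]}' 0.6
python3 -m inch '{"xyz":[[-2,0.17,0],[-2.5,0.21,0],[-2,0.17,0],[-0.5,0.05,0],[0,0,0]],"delta_rot":[[0,0,0],[0,0,0],[0,0,0],[0,0,0],[0,0,0]]}' 0
python3 - <<'E'
from h import *
from chk import *
T=np.array(read_state()["tool_pos"])*1e3
print("tcp dock",(T[:2]-O)@X,(T[:2]-O)@Y,T[2])
f=grab_frame("scene");save(f,"s2.png")
P=cloud(f)*1e3;m=masks_of(f,"drive")[0];print(m["conf"],m["bbox"]);q=P[m["region"]&(f["depth"]>0)];q[:,:2]-=O
print(np.percentile(q[:,:2]@X,[1,50,99]),np.percentile(q[:,:2]@Y,[1,99]),np.percentile(q[:,2],[2,50,98]))
cv2.imwrite("pics/s2c.png",cv2.resize(f["pixels"][110:270,120:340,::-1],(770,560),interpolation=cv2.INTER_CUBIC))
E
```

```text
time: 11.2
tool_pos: [0.5663, -0.1062, 0.0161]
tool_rot: [3.142, -0.0, 3.058]
contact_force: [-0.9, -0.5, -0.9]
grip_width: 0.0358
grip_force: 30.0
time: 11.95
tool_pos: [0.5669, -0.1062, 0.0682]
tool_rot: [-3.142, 0.001, 3.058]
contact_force: [-0.3, -0.8, 0.0]
grip_width: 0.0548
grip_force: 0.0
time: 12.58
tool_pos: [0.4974, -0.1005, 0.0673]
tool_rot: [-3.141, 0.002, 3.058]
contact_force: [0.2, -0.6, -0.4]
grip_width: 0.0098
grip_force: 0.0
tcp dock -88.0789044698248 -0.08368621456363852 67.29518104830461
0.65 [198.2, 185.2, 232.7, 208.6]
[-63.81963793 -38.21581691  -6.84451817] [-17.00807074  19.36464805] [11.40686023 25.34467411 36.2999795 ]
```

View pics/s2c.png

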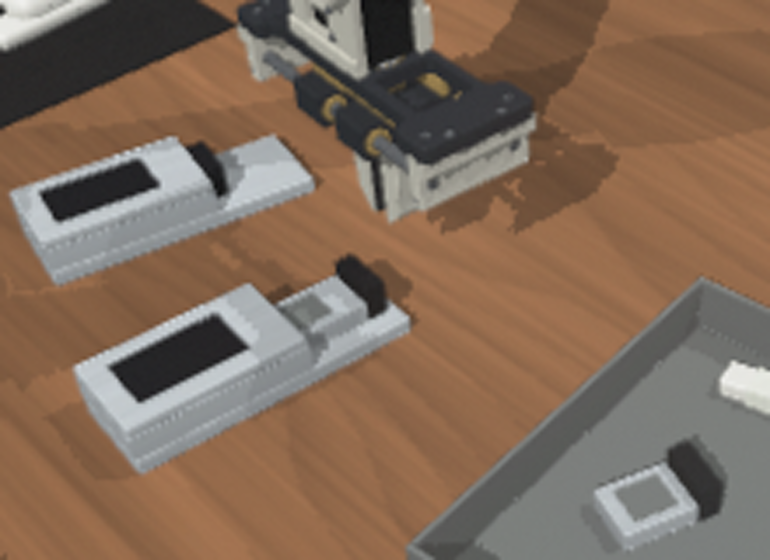

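The drive lies flat with its nose in the bay and its black bezel at about (360,285), so about 49 mm remain. Next I'll lower the closed fingers behind the bezel and push.

```bash
python3 -m inch '{"xyz":[[0,0,-2],[0,0,-1.7],[0,0,-1],[0,0,-0.2],[0,0,0]],"delta_rot":[[0,0,0],[0,0,0],[0,0,0],[0,0,0],[0,0,0]]}' 0
python3 -m inch '{"xyz":[[1,-0.085,0],[0.5,-0.043,0],[0.7,-0.06,0],[0.7,-0.06,0],[0.7,-0.06,0],[0.7,-0.06,0],[0.5,-0.043,0],[0.5,-0.043,0],[0.4,-0.034,0],[0,0,0]],"delta_rot":[[0,0,0],[0,0,0],[0,0,0],[0,0,0],[0,0,0],[0,0,0],[0,0,0],[0,0,0],[0,0,0],[0,0,0]]}'
python3 chk.py|head -1
```

```text
time: 13.3
tool_pos: [0.4965, -0.1002, 0.0172]
tool_rot: [3.142, -0.0, 3.058]
contact_force: [0.2, -0.0, -0.2]
grip_width: 0.0
grip_force: 0.0
time: 14.55
tool_pos: [0.5539, -0.1051, 0.0173]
tool_rot: [3.142, 0.001, 3.058]
contact_force: [-0.5, 0.5, -0.6]
grip_width: 0.0007
grip_force: 0.0
tcp dock -31.40902196434535 0.09337109624766213 17.271117759864705Traceback (most recent call last):
  File "chk.py", line 7, in <module>
    f=grab_frame(n);P=cloud(f)*1e3;m=masks_of(f,"drive")[0]["region"]&(f["depth"]>0)
                                     ~~~~~~~~~~~~~~~~~~~^^^
IndexError: list index out of range
```

```bash
python3 -m inch '{"xyz":[[0.3,-0.026,0],[0.2,-0.017,0],[0.1,-0.009,0],[0.1,-0.009,0],[0,0,0]],"delta_rot":[[0,0,0],[0,0,0],[0,0,0],[0,0,0],[0,0,0]]}'
python3 -m inch '{"xyz":[[0.1,-0.009,0],[0.1,-0.009,0],[0,0,0]],"delta_rot":[[0,0,0],[0,0,0],[0,0,0]]}'
```

```text
time: 15.28
tool_pos: [0.56, -0.1057, 0.0171]
tool_rot: [-3.142, -0.001, 3.058]
contact_force: [-1.5, 0.9, 1.2]
grip_width: 0.0004
grip_force: 1.0
time: 15.65
tool_pos: [0.56, -0.1057, 0.0168]
tool_rot: [-3.141, -0.005, 3.058]
contact_force: [-6.7, 0.4, 4.4]
grip_width: 0.0003
grip_force: 3.5
```

```bash
python3 -m inch '{"xyz":[[0.15,-0.013,0],[0.15,-0.013,0],[0,0,0]],"delta_rot":[[0,0,0],[0,0,0],[0,0,0]]}'
python3 -m inch '{"xyz":[[-1,0.085,0],[-2,0.17,0],[-2,0.17,0],[-1,0.085,2],[0,0,4],[0,0,4],[0,0,3],[0,0,0]],"delta_rot":[[0,0,0],[0,0,0],[0,0,0],[0,0,0],[0,0,0],[0,0,0],[0,0,0],[0,0,0]]}'
python3 - <<'E'
from h import *
from chk import *
f=grab_frame("scene")
P=cloud(f)*1e3
q=P-np.r_[O,0];x=q[...,:2]@X;y=q[...,:2]@Y;z=q[...,2];dark=(f["pixels"].max(-1)<70)&(f["depth"]>0)
k=dark&(abs(y)<22)&(x>-40)&(x<8)&(z>13)&(z<42);print(k.sum(),np.percentile(x[k],[2,50,98]),np.percentile(y[k],[2,98]),np.percentile(z[k],[2,98]))
cv2.imwrite("pics/s3c.png",cv2.resize(f["pixels"][110:270,120:340,::-1],(770,560),interpolation=cv2.INTER_CUBIC))
E
```

```text
time: 16.02
tool_pos: [0.5599, -0.1058, 0.0163]
tool_rot: [-3.141, -0.01, 3.058]
contact_force: [-13.4, 2.1, 9.9]
grip_width: 0.0004
grip_force: 6.7
time: 17.02
tool_pos: [0.5083, -0.1015, 0.1501]
tool_rot: [-3.141, 0.008, 3.058]
contact_force: [-0.1, -0.1, -0.1]
grip_width: 0.0004
grip_force: 0.0
86 [-13.20700921  -7.99028229  -2.13320449] [-13.88721135  18.86413319] [16.77510028 37.11354685]
```

View pics/s3c.png

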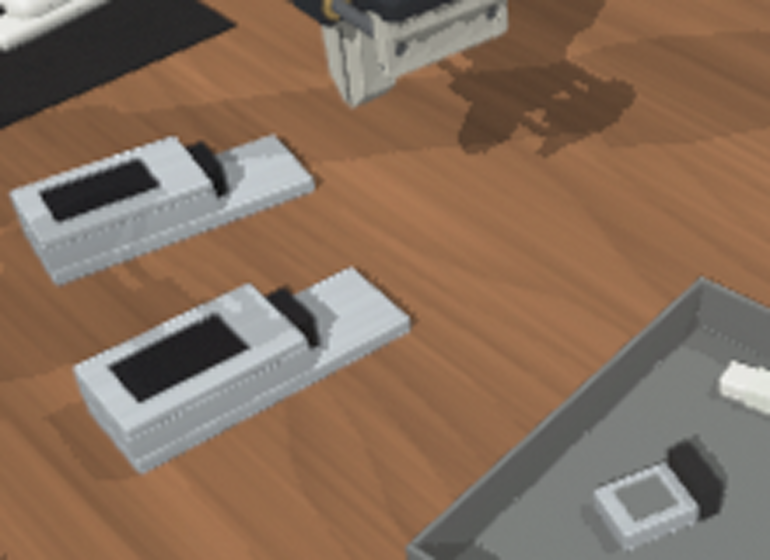

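The bezel at about (295,318) sits flush against the dock's front, just like the full dock, and the arm is clear.

```bash
python3 -c "from workcell import *; print(hand_in())"
```

```text
the job is handed in; nothing more can be done
None
```

The full-length drive cartridge is pushed fully home in the empty dock with its bezel flush against the front, the arm is clear, and the job was handed in at about 17 s; no verdict was shown, and I did not re-measure the other tray items.

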